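# Hang the two cups on the cup stand

## Task

Hang both white cups that stand on the worktop on the cup stand, each by its handle on a hook of its own, well out from the post, and let them hang free there; a little sway that is left is fine. Carry them, do not drop them, and leave the shaker, the small glass and the tall glass standing where they are.

Things in the scene. Friction and masses are not known exactly. Their poses are not given: they have to be found in the camera images.
- cup_a: first white cup, 87 mm wide, 64 high, 0.24 kg, upright, mouth up. Origin at rim height, 15 mm off its centre line towards the handle. Body z points DOWN (roll pi); handle towards body -y, a 14 mm wide band reaching 74 mm from the centre line. Either hook will do for it
- cup_b: second, identical white cup, 87 mm wide, 64 high, 0.24 kg, upright, mouth up. Origin at rim height, 15 mm off its centre line towards the handle. Body z points DOWN (roll pi); handle towards body -y, a 14 mm wide band reaching 74 mm from the centre line. Either hook will do for it
- cup_a_handle (a point): middle of the opening in cup_a's handle, 55 mm from the cup's centre line, 22 mm below the rim. The opening is about 17 mm wide (radially), 21 mm high; its axis is body x. Same axes as the cup. Let go with a hook through it, the cup swings down to hang mouth sideways, reaching 110 mm below the wire, and sways for some 4 s
- cup_b_handle (a point): middle of the opening in cup_b's handle, 55 mm from the cup's centre line, 22 mm below the rim. The opening is about 17 mm wide (radially), 21 mm high; its axis is body x. Same axes as the cup. Let go with a hook through it, the cup swings down to hang mouth sideways, reaching 110 mm below the wire, and sways for some 4 s
- cup_a_mouth (a point): middle of cup_a's rim circle, on the centre line. Same axes as the cup. To pinch the rim with one finger inside: its sides at body +x and -x (90 deg from the handle) are flat inside and act as a wall 19 mm thick, 25 to 44 mm from the centre line, 30 mm deep; the floor there is 40 mm below the rim
- cup_b_mouth (a point): middle of cup_b's rim circle, on the centre line. Same axes as the cup. To pinch the rim with one finger inside: its sides at body +x and -x (90 deg from the handle) are flat inside and act as a wall 19 mm thick, 25 to 44 mm from the centre line, 30 mm deep; the floor there is 40 mm below the rim
- stand: cup stand, dark steel, fixed: foot 100 mm across, post 12 mm thick, 256 mm high. Origin on the post's axis at the worktop. Its two hooks, 110 degrees apart on the robot's side, each take one cup; a cup on one narrows the way to the other. A dish rack 0.12 m high fills x > 0.47 where y > -0.13: keep clear of it
- hook_left: left (+y) hook, 6 mm dark steel wire. Origin on the post's axis at the wire's centre line, 195 mm above the worktop. Points along its own -x, level for 81 mm; then the tip turns up, ending 90 mm from the axis, 6 mm higher. Smooth: a cup stays where it is put. A handle hung 60 to 75 mm from the axis leaves the cup room beside the post
- hook_right: right (-y) hook, 6 mm dark steel wire. Origin on the post's axis at the wire's centre line, 215 mm above the worktop. Points along its own -x, level for 81 mm; then the tip turns up, ending 90 mm from the axis, 6 mm higher. Smooth: a cup stays where it is put. A handle hung 60 to 75 mm from the axis leaves the cup room beside the post
- shaker: salt shaker, 44 mm thick, 90 mm high, upright; origin at the centre of its underside. Leave alone
- small_glass: small clear glass cup without handle, 72 mm across, 62 mm high; origin at the centre of its underside. Leave alone
- tall_glass: clear drinking glass, 81 mm across, 103 mm high; origin at the centre of its underside. Leave alone
Mind the look-alikes: they are no part of the job. Leave any blue look-alike of the cup_b alone.

How it is judged:
At the end, for the whole second after the job is handed in: One cup hangs on each hook: the wire passes through the opening of the handle (the middle of the opening is within 14 mm sideways, and from 16 mm below to 12 mm above the wire's centre line), 45 to 85 mm out from the post's axis, and the cup at most sways (below 0.4 m/s) ((((x of cup_a_handle in the frame of hook_left between -0.085 and -0.045 m and y of cup_a_handle in the frame of hook_left between -0.014 and 0.014 m and z of cup_a_handle in the frame of hook_left between -0.016 and 0.012 m and linear speed of cup_a below 0.4 m/s) and (x of cup_b_handle in the frame of hook_right between -0.085 and -0.045 m and y of cup_b_handle in the frame of hook_right between -0.014 and 0.014 m and z of cup_b_handle in the frame of hook_right between -0.016 and 0.012 m and linear speed of cup_b below 0.4 m/s)) or ((x of cup_a_handle in the frame of hook_right between -0.085 and -0.045 m and y of cup_a_handle in the frame of hook_right between -0.014 and 0.014 m and z of cup_a_handle in the frame of hook_right between -0.016 and 0.012 m and linear speed of cup_a below 0.4 m/s) and (x of cup_b_handle in the frame of hook_left between -0.085 and -0.045 m and y of cup_b_handle in the frame of hook_left between -0.014 and 0.014 m and z of cup_b_handle in the frame of hook_left between -0.016 and 0.012 m and linear speed of cup_b below 0.4 m/s)))); the robot touches nothing.
It fails at once if the shaker is moved more than 30 mm or tipped over (distance of shaker from where it was at the start of the episode above 0.03 m or angle between shaker's own z axis and vertical above 0.5 rad).
It fails at once if the small glass is moved more than 30 mm or tipped over (distance of small_glass from where it was at the start of the episode above 0.03 m or angle between small_glass's own z axis and vertical above 0.5 rad).
It fails at once if the tall glass is moved more than 30 mm or tipped over (distance of tall_glass from where it was at the start of the episode above 0.03 m or angle between tall_glass's own z axis and vertical above 0.5 rad).
It fails at once if a cup is dropped or flung (faster than 1.5 m/s) (linear speed of any of cup_a, cup_b above 1.5 m/s).
It also fails if it takes over 72 s, if anything falls off the work surface, if the arm or the gripper's body presses on something with over 40 N, if the wrist force passes 120 N, or if a joint passes its speed limit or range.

## Robot

A 7-joint arm with a two-finger parallel gripper is mounted at the origin on a cart in front of the work surface, level with it; the furniture and walls round the work are solid. World frame = base frame: x ahead of the robot, y to its left, z up, the work surface at z = 0. Lengths are in m, angles in rad, forces in N, time in s.
With the tool pointing down it reaches from about 0.4 to 0.85 m from the base axis. Payload 4.5 kg.
Tool frame: the origin (TCP) lies between the finger pads; the fingertips stand 11 mm ahead of it and the grasp point (between the pads) lies 8 mm behind it (r.nose_length is the distance from the TCP to the fingertips, in m); z points along the fingers, y is the line along which they close (so a half turn about z gives the same grasp; the last joint's range is limited). The gripper opens to 88 mm and grips with 3 to 60 N. Pads are 18 mm wide; open, the fingers measure 123 mm over their backs; the gripper's body (75 mm by 187 mm) begins 45 mm behind the grasp point.
Start: joints at [1.345, 0.689, -0.195, 1.565, 0.157, 0.902, -0.215], TCP at [0.161, -0.604, 0.25] pointing down, gripper open.
Joint ranges: [-3.01, 3.01], [-0.46, 2.08], [-1.47, 1.51], [0.13, 2.56], [-1, 4.14], [0.04, 2.09], [-2.66, 2.66]. Speed limits (rad/s): [2.57, 2.57, 3.14, 3.14, 3.14, 3.14, 3.14].

## Interface

Orientations are given as a unit quaternion [x, y, z, w].
In Python, from plant import get_state, snapshot, camera_model, r gives the robot as it stands.
- The arm moves only by the shell command python3 -m inch 'ROWS' [FORCE]. ROWS is text: rows parted by semicolons, each of 7 numbers parted by spaces: the opening, from -1 (shut) to 1 (fully open), then the shift along the tool's x, y, z in m, then the turn, a rotation vector about the tool's x, y, z in rad. A call has 1 to 20 rows; each row shifts and turns the commanded pose from where the row before left it, along the tool's axes as they then stand; what a row does not reach is not made up. A row lasts 1/12 s, in which the tool goes at most 41.7 mm and 7.16 degrees, less where a joint would pass 70% of its speed; a pose out of reach is approached as far as the arm can. A call is refused whole if a number of a shift passes 0.0417 or a number of a turn 0.125, either way. A call with a gripper value outside its range is refused whole. The fingers move at their own pace and stop on an object; FORCE is the grip in N (left out, the last holds). Time passes only in rows, so rows that do not move let the fingers close. It gives the time, the measured TCP pose, the force, the opening and the grip force at its end, in the units of the state.
- get_state(): the state, without advancing time (a new reading comes with each control period).
- snapshot(name): name is "scene" or "top" or "wrist"; returns (picture, depth): 384x512x3 uint8, red, green, blue; 384x512 float32, m along the optical axis (not along the pixel's ray), 0 where there is no reading.
- camera_model(name): a dict with "intrinsics" (3x3 intrinsics, pixels), "view" (4x4, takes a point from world to camera coordinates). Camera axes: x right, y down, z forward; pixel columns grow to the right and rows downward; lengths in m; the calibration is good to about 2 mm. A picture is of the moment at which its call begins: read the wrist's pose just before it. camera_model takes no time and is no camera call; for the wrist camera it gives the pose at the moment of the call.
- r.finish_job(): hands the job in; it is judged then, once.
The state is a dict: "clock": time; "q": joint angles; "qd": joint speeds; "joint_torque": joint torques, N m; "tool_pos": TCP position; "eef_rot": TCP orientation; "contact_force": force on the tool from outside, world axes, zero at the start; "moment": the same for the moment, N m; "opening": opening from 0.0 (shut) to 1.0 (fully open); "finger_force": force on a finger pad.
Only numpy, scipy, OpenCV 4.12 (cv2) and the standard library are available. Lean on these libraries where they do the work, as an engineer would, in place of code of your own. Each camera call takes 0.05 s, during which the arm holds its last target. There are 200 camera calls.

## Working session

There is one attempt and no reset: what is moved stays moved. The work goes in short steps, Python scripts to look and compute and a shell command to move; the robot and the scene stay as the last step left them, time stands still between calls to the robot, and variables do not carry over. Pictures are saved under pics/ and viewed, at most 10 in all, crops included, and the job is handed in when it is done.

```bash
ls; mkdir -p pics
python3 - <<'E'
from plant import *
import cv2,numpy as np
s=get_state();print(s)
ims=[]
for n in("scene","top"):
    p,d=snapshot(n);np.savez(f"pics/{n}.npz",p=p,d=d);cm=camera_model(n);print(n,cm)
    cv2.imwrite(f"pics/{n}0.png",cv2.resize(p[:,:,::-1],(768,576)))
E
```

```text
pics
{'clock': 0.0, 'q': array([ 1.34480677,  0.69002638, -0.19451129,  1.56633392,  0.1573225 ,
        0.9024712 , -0.21511387]), 'qd': array([-0.00109021,  0.00044544, -0.00018466,  0.0012927 ,  0.00010753,
       -0.00012654,  0.0008068 ]), 'joint_torque': array([-1.66722111e-04, -5.27561796e+01, -1.26658559e+00, -1.53430563e+01,
       -5.25133812e-02,  6.56590186e-03,  1.61638577e-04]), 'tool_pos': array([ 0.16034182, -0.60345788,  0.24888617]), 'eef_rot': array([ 9.91569849e-01,  1.29569999e-01, -1.90729243e-04, -9.02528994e-04]), 'contact_force': array([ 0.57411708, -0.85873575,  0.55111809]), 'moment': array([ 0.00154708, -0.01009167,  0.04689997]), 'finger_force': 0.0, 'opening': 1.0001281665012889}
scene {'intrinsics': array([[487.63593893,   0.        , 253.23080916],
       [  0.        , 487.63593893, 196.23266663],
       [  0.        ,   0.        ,   1.        ]]), 'view': array([[-0.73560216, -0.67687681, -0.02696768,  0.25513517],
       [-0.25218844,  0.31058202, -0.9164823 ,  0.31369331],
       [ 0.62872129, -0.66736541, -0.39916531,  1.23343805],
       [ 0.        ,  0.        ,  0.        ,  1.        ]])}
top {'intrinsics': array([[438.50399807,   0.        , 260.073355  ],
       [  0.        , 438.50399807, 200.60591128],
       [  0.        ,   0.        ,   1.        ]]), 'view': array([[ 0.00653411, -0.99997214, -0.0036078 , -0.13758402],
       [-0.9465728 , -0.00502181, -0.32245111,  0.47793379],
       [ 0.32242401,  0.00552197, -0.94657924,  1.66477943],
       [ 0.        ,  0.        ,  0.        ,  1.        ]])}
```

View pics/scene0.png

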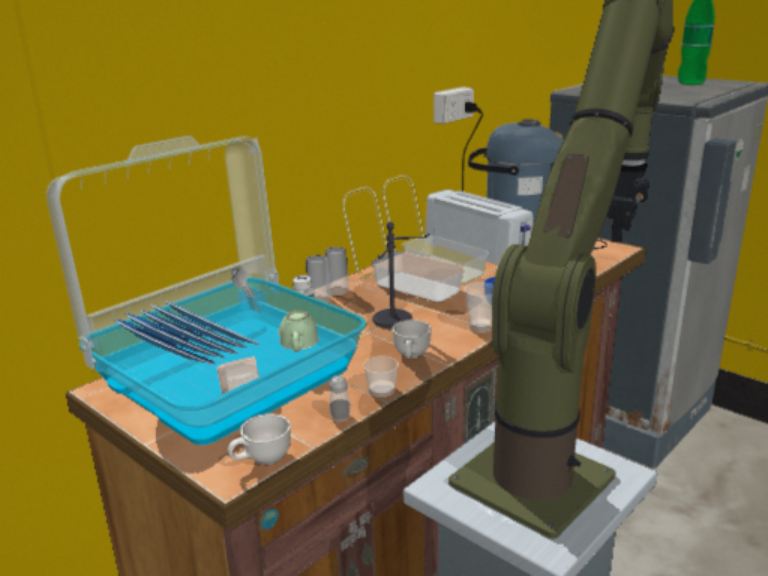

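View pics/top0.png

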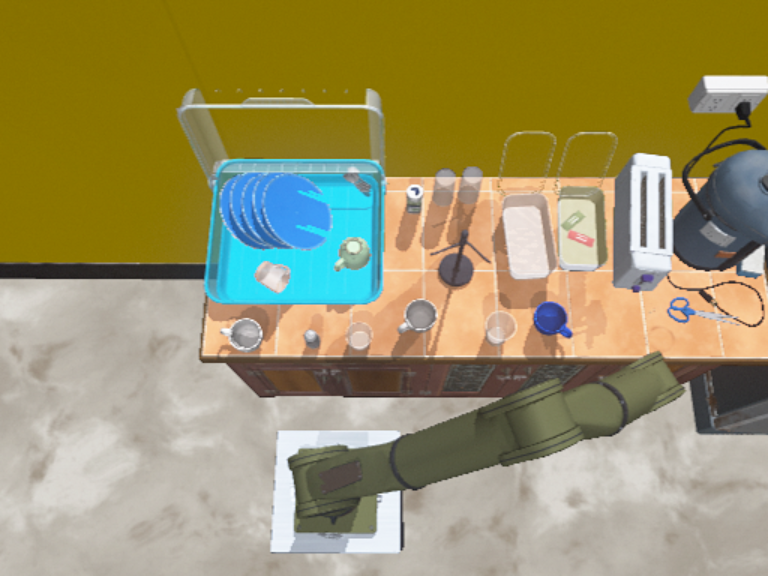

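The scene view shows cup 1 at (265,440) and cup 2 at (411,338), with the stand at (392,270). In the top view the cups are at (245,334), handle left, and (420,316), handle lower left. The stand's foot is at (456,270) and its post top at (463,232). Next I'll measure with depth.

```bash
cat > h.py <<'E'
from plant import *
import cv2,numpy as np
from scipy.optimize import least_squares
def cloud(d,cm):
    K,V=cm["intrinsics"],np.array(cm["view"]);v,u=np.indices(d.shape)
    c=np.stack([(u-K[0,2])/K[0,0]*d,(v-K[1,2])/K[1,1]*d,d],-1)
    return (c-V[:3,3])@V[:3,:3]
def ray(u,v,z,cm):
    K,V=cm["intrinsics"],np.array(cm["view"]);R=V[:3,:3]
    o=-R.T@V[:3,3];w=R.T@np.linalg.inv(K)@[u,v,1]
    return o+w*(z-o[2])/w[2]
def proj(P,cm):
    K,V=cm["intrinsics"],np.array(cm["view"]);c=V[:3,:3]@P+V[:3,3];p=K@c;return p[:2]/p[2]
def circ(P,r=None):
    f=lambda q:np.hypot(P[:,0]-q[0],P[:,1]-q[1])-q[2]
    return least_squares(f,[*P[:,:2].mean(0),.04],loss="soft_l1",f_scale=.003).x
E
python3 - <<'E'
from h import *
cm=camera_model("top");z=np.load("pics/top.npz");p,d=z["p"],z["d"];W=cloud(d,cm)
ok=d>0
for n,(u,v) in dict(cup1=(163,222),cup2=(280,211)).items():
    m=np.zeros(d.shape,bool);m[v-25:v+25,u-28:u+28]=1
    P=W[m&ok&(W[:,:,2]>.012)&(W[:,:,2]<.075)];T=P[P[:,2]>.05]
    print(n,len(P),len(T),T.min(0).round(3),T.max(0).round(3),"rim",np.median(T[:,2]))
    R=P[P[:,2]>.056];c=circ(R);print(" circle",c.round(4))
    rr=np.hypot(P[:,0]-c[0],P[:,1]-c[1]);H=P[(rr>.052)&(P[:,2]>.02)];print(" handle n",len(H),H.mean(0).round(3) if len(H) else "")
    if len(H): a=H[:,:2].mean(0)-c[:2];print(" dir deg",np.degrees(np.arctan2(a[1],a[0])),"max r",rr.max())
# stand
m=np.zeros(d.shape,bool);m[140:200,280:335]=1
S=m&ok&(W[:,:,2]>.1);P=W[S]
print(len(P),P[:,2].max())
vv,uu=np.nonzero(S)
for a,b,c in list(zip(uu,vv,P.round(3)))[::6]:print(a,b,c)
F=m&ok&(p.max(-1)<60)&(W[:,:,2]<.03);
Q=W[F&(W[:,:,2]>.003)];print("foot",len(Q),Q.mean(0),Q.min(0),Q.max(0))
cs=cv2.resize(p[135:205,275:340,::-1],None,fx=6,fy=6,interpolation=cv2.INTER_CUBIC)
ps=np.load("pics/scene.npz")["p"][140:225,235:295,::-1]
cs2=cv2.resize(ps,None,fx=5,fy=5,interpolation=cv2.INTER_CUBIC)
o=np.zeros((430,700,3),np.uint8);o[:420,:390]=cs;o[:425,395:695]=cs2;cv2.imwrite("pics/st.png",o)
E
```

```text
cup1 451 159 [0.349 0.153 0.05 ] [0.502 0.323 0.074] rim 0.05866926729286831
 circle [0.3923 0.2486 0.0433]
 handle n 150 [0.487 0.246 0.048]
 dir deg -1.5575331127363825 max r 0.14961881412094685
cup2 330 123 [ 0.405 -0.258  0.05 ] [ 0.493 -0.159  0.074] rim 0.06035711548738644
 circle [ 0.447  -0.215   0.0426]
 handle n 25 [ 0.43  -0.183  0.046]
 dir deg 118.34951482895438 max r 0.16172685549610846
143 0.2583824291598687
309 153 [ 0.608 -0.316  0.249]
311 154 [ 0.601 -0.322  0.254]
312 155 [ 0.6   -0.327  0.248]
308 157 [ 0.592 -0.311  0.249]
309 158 [ 0.597 -0.317  0.228]
310 159 [ 0.594 -0.321  0.226]
311 160 [ 0.593 -0.326  0.219]
311 161 [ 0.59  -0.326  0.217]
308 162 [ 0.593 -0.316  0.201]
303 163 [ 0.591 -0.298  0.196]
310 163 [ 0.593 -0.325  0.19 ]
302 164 [ 0.59  -0.295  0.189]
297 165 [ 0.586 -0.275  0.188]
308 165 [ 0.595 -0.32   0.167]
295 166 [ 0.577 -0.267  0.198]
308 166 [ 0.596 -0.321  0.156]
294 167 [ 0.573 -0.263  0.199]
318 167 [ 0.566 -0.351  0.217]
293 168 [ 0.57  -0.259  0.196]
320 168 [ 0.563 -0.359  0.214]
306 169 [ 0.597 -0.316  0.123]
305 170 [ 0.6   -0.314  0.107]
306 171 [ 0.593 -0.317  0.113]
324 173 [ 0.542 -0.373  0.217]<stdin>:18: RuntimeWarning: Mean of empty slice.
  ret = um.true_divide(
Traceback (most recent call last):
ValueError: zero-size array to reduction operation minimum which has no identity
```

Run:
```python
from h import *
cm=camera_model("top");z=np.load("pics/top.npz");p,d=z["p"],z["d"];W=cloud(d,cm);ok=d>0
white=(p.min(-1)>110)&(p.max(-1).astype(int)-p.min(-1)<45)
for n,(u,v) in dict(cup1=(163,222),cup2=(280,211)).items():
    m=np.zeros(d.shape,bool);m[v-22:v+22,u-25:u+24]=1
    X=W.copy();s=m&ok&(X[:,:,2]>.012)&(X[:,:,2]<.075)
    c=np.array({"cup1":[.3923,.2486],"cup2":[.447,-.215]}[n])
    P=X[s];rr=np.hypot(*(P[:,:2]-c).T)
    P=P[rr<.085];R=P[(P[:,2]>.057)];q=circ(R[np.hypot(*(R[:,:2]-c).T)<.05]);c=q[:2]
    rr=np.hypot(*(P[:,:2]-c).T);H=P[(rr>.05)&(rr<.08)&(P[:,2]>.02)&(P[:,2]<.062)]
    a=H[:,:2]-c;an=np.degrees(np.arctan2(a[:,1],a[:,0]));print(n,q.round(4),len(H),np.sort(an).round(),np.hypot(*a.T).max())
m=np.zeros(d.shape,bool);m[140:200,280:335]=1
S=m&ok&(W[:,:,2]>.1)&(p.max(-1)<110);P=W[S];g=P[:,:2]-[.597,-.319];r=np.hypot(*g.T)
post=P[(r<.015)];print("post",np.median(post,0),len(post))
a0=np.median(post,0)[:2]
for lo,hi in((0,1),(-1,0)):
    pass
g=P[:,:2]-a0;r=np.hypot(*g.T)
for nm,t in(("L",114.5),("R",224.5)):
    e=np.array([np.cos(np.radians(t)),np.sin(np.radians(t))]);k=(r>.02)&(g@e>.9*r)
    print(nm,k.sum(),np.median(P[k,2]),"dir",np.degrees(np.arctan2(*np.median(g[k]/r[k,None],0)[::-1])),r[k].max())
cs=cv2.resize(p[135:205,275:340,::-1],None,fx=6,fy=6,interpolation=cv2.INTER_CUBIC)
ps=np.load("pics/scene.npz")["p"][140:225,235:295,::-1]
cs2=cv2.resize(ps,None,fx=5,fy=5,interpolation=cv2.INTER_CUBIC)
o=np.zeros((430,700,3),np.uint8);o[:420,:390]=cs;o[:425,395:695]=cs2;cv2.imwrite("pics/st.png",o)
```

```text
cup1 [0.3907 0.2465 0.0419] 19 [70. 73. 75. 77. 78. 78. 80. 80. 81. 81. 81. 82. 82. 82. 83. 84. 84. 84.
 86.] 0.07178435810742595
cup2 [ 0.4477 -0.2158  0.042 ] 23 [117. 118. 119. 120. 121. 122. 122. 123. 125. 125. 126. 126. 126. 127.
 127. 127. 127. 127. 128. 128. 130. 130. 130.] 0.07146986414285797
post [ 0.59508181 -0.31625416  0.20250102] 63
L 8 0.19886505964040688 dir 111.76821520287383 0.08435574612626494
R 9 0.21653719067028074 dir -131.72473023613074 0.08310912913807425
```

View pics/st.png

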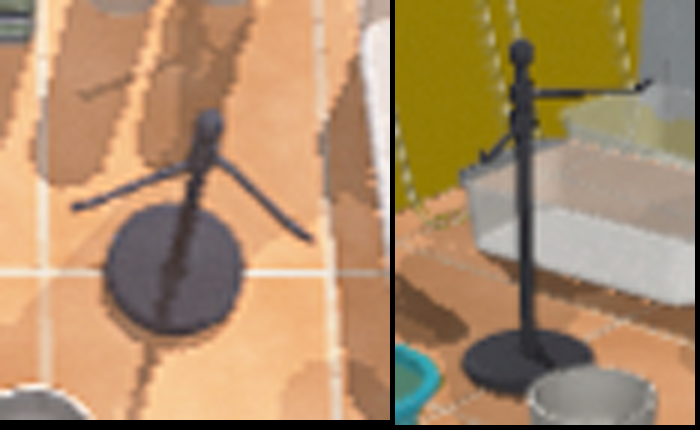

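The close-up of the stand (6x top crop) shows the foot centre at (174,268), the left tip at (75,208) and the right tip at (311,240).

Run:
```python
from h import *
cm=camera_model("top")
f=lambda x,y,z:ray(275+(x+.5)/6-.5,135+(y+.5)/6-.5,z,cm)
a=f(174,268,.012);L=f(75,208,.201);R=f(311,240,.221);T=f(209,117,.25)
for n,q in(("foot",a),("top",T),("L",L),("R",R)):
    g=q-(a+T)/2;print(n,q.round(4),np.hypot(*g[:2]),np.degrees(np.arctan2(g[1],g[0])))
print(camera_model("wrist"))
```

```text
foot [ 0.5974 -0.3167  0.012 ] 0.0028536301628676506 177.87396476435896
top [ 0.6031 -0.3169  0.25  ] 0.0028536301628677616 -2.126035235640974
L [ 0.5627 -0.2366  0.201 ] 0.08862749286903437 115.07037274227591
R [ 0.5336 -0.3808  0.221 ] 0.09243122802329261 -136.17749491851572
{'intrinsics': array([[311.85833407,   0.        , 255.23540003],
       [  0.        , 311.85833407, 187.91567106],
       [  0.        ,   0.        ,   1.        ]]), 'view': array([[ 0.25801953, -0.96613787, -0.00188209, -0.62327084],
       [-0.93135889, -0.2492484 ,  0.26541638, -0.03673579],
       [-0.25689792, -0.06672971, -0.96413205,  0.38961876],
       [ 0.        ,  0.        ,  0.        ,  1.        ]])}
```

```bash
cat >> h.py <<'E'
from scipy.spatial.transform import Rotation as Ro
def go(target,ydir=None):
    """shift (tool axes) to a world target, then turn so that tool y lies along ydir deg (tool kept down)"""
    s=get_state();R=Ro.from_quat(s["eef_rot"])
    print("t",round(s["clock"],2),"tcp",s["tool_pos"].round(4),"q",s["q"].round(2),"F",s["contact_force"].round(1),"open",round(s["opening"],3),"grip",s["finger_force"])
    print("shift",R.inv().apply(np.array(target)-s["tool_pos"]).round(4))
    if ydir is not None:
        t=np.radians(ydir);y=np.array([np.cos(t),np.sin(t),0]);z=np.array([0,0,-1.]);x=np.cross(y,z)
        v=(R.inv()*Ro.from_matrix(np.c_[x,y,z])).as_rotvec();print("turn",v.round(4))
E
python3 -m inch '1 .031 -.026 0 0 0 0;1 .031 -.026 0 0 0 0;1 .031 -.026 0 0 0 0;1 .031 -.026 0 0 0 0;1 .031 -.026 0 0 0 0;1 .031 -.026 0 0 0 0;1 .031 -.026 0 0 0 0;1 .031 -.026 0 0 0 0;1 .031 -.026 0 0 0 0;1 .031 -.026 0 0 0 0;1 .031 -.026 0 0 0 0;1 .031 -.026 0 0 0 0'
python3 -m inch '1 0 0 0 0 0 -.113;1 0 0 0 0 0 -.113;1 0 0 0 0 0 -.113;1 0 0 0 0 0 -.113;1 0 0 0 0 0 -.113;1 0 0 0 0 0 -.113;1 0 0 0 0 0 -.113;1 0 0 0 0 0 -.113;1 0 0 0 0 0 -.113;1 0 0 0 0 0 -.113;1 0 0 0 0 0 0'
python3 -c "
from h import *
go([.357,.2525,.2],-10)"
```

```text
clock: 1.1
tool_pos: [0.4405, -0.2051, 0.2496]
eef_rot: [0.992, 0.13, -0.0, -0.0]
contact_force: [0.0, -0.8, -0.7]
opening: 1.0
finger_force: 0.0
clock: 2.02
tool_pos: [0.4396, -0.207, 0.2494]
eef_rot: [0.767, 0.641, -0.0, -0.0]
contact_force: [-0.7, 0.6, -0.2]
opening: 1.001
finger_force: 0.0
t 2.02 tcp [ 0.4396 -0.207   0.2494] q [ 0.66  0.54 -0.49  1.96  0.37  0.72 -0.23] F [-0.7  0.6 -0.2] open 1.001 grip 0.0
shift [ 0.4375 -0.1627  0.0497]
turn [-0.0008 -0.0005 -0.0038]
```

```bash
python3 -m inch '1 .0365 -.0136 0 0 0 0;1 .0365 -.0136 0 0 0 0;1 .0365 -.0136 0 0 0 0;1 .0365 -.0136 0 0 0 0;1 .0365 -.0136 0 0 0 0;1 .0365 -.0136 0 0 0 0;1 .0365 -.0136 0 0 0 0;1 .0365 -.0136 0 0 0 0;1 .0365 -.0136 0 0 0 0;1 .0365 -.0136 0 0 0 0;1 .0365 -.0136 0 0 0 0;1 .0365 -.0136 0 0 0 0;1 0 0 0 0 0 0;1 0 0 0 0 0 0'
python3 - <<'E'
from h import *
go([.357,.2525,.1],-10)
cm=camera_model("wrist");p,d=snapshot("wrist");np.savez("pics/w1.npz",p=p,d=d)
W=cloud(d,cm);print(-cm["view"][:3,:3].T@cm["view"][:3,3])
cv2.imwrite("pics/w1.png",p[:,:,::-1])
c=np.array([.391,.2465]);m=(d>0)&(W[:,:,2]>.055)&(W[:,:,2]<.07)&(np.hypot(W[:,:,0]-c[0],W[:,:,1]-c[1])<.06)
P=W[m];print(len(P),circ(P),P.max(0))
c=circ(P)[:2];m=(d>0)&(W[:,:,2]>.02)&(W[:,:,2]<.062);P=W[m];rr=np.hypot(*(P[:,:2]-c).T);H=P[(rr>.052)&(rr<.078)]
print(len(H),H.mean(0),np.degrees(np.arctan2(*(np.median(H[:,:2],0)-c)[::-1])))
E
```

```text
clock: 3.18
tool_pos: [0.3573, 0.2558, 0.2497]
eef_rot: [0.767, 0.641, 0.0, -0.0]
contact_force: [0.3, -1.2, 0.7]
opening: 0.998
finger_force: 0.0
t 3.18 tcp [0.3573 0.2558 0.2497] q [-0.43  0.48 -0.44  2.09  0.34  0.64 -1.28] F [ 0.3 -1.2  0.7] open 0.998 grip 0.0
shift [-0.0035  0.0003  0.1497]
turn [-0.0003 -0.0011 -0.0038]
[0.37000182 0.3234213  0.38499093]
1405 [0.39154616 0.252108   0.04172967] [0.43514096 0.30599394 0.06604391]
290 [0.40360884 0.31207741 0.0535377 ] 78.74663538594952
```

View pics/w1.png

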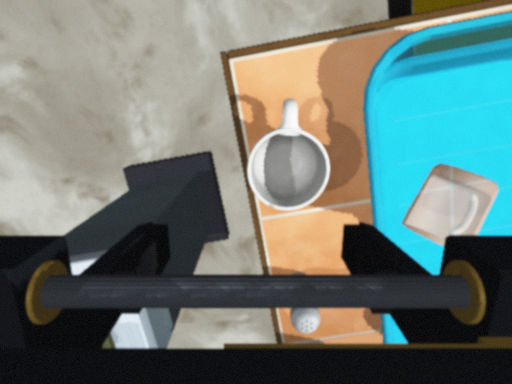

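The wrist view shows the cup's rim centred at about (289,168), with its handle up at (290,105). The shaker is at (306,320) and the rack edge at column 370.

Run:
```python
from h import *
cm=camera_model("wrist");z=np.load("pics/w1.npz");p,d=z["p"],z["d"];W=cloud(d,cm)
m=(d>0)&(W[:,:,2]>.057)&(W[:,:,2]<.072);P=W[m]
c=np.array([.391,.249])
for i in range(6):
    rr=np.hypot(*(P[:,:2]-c).T);an=np.arctan2(P[:,1]-c[1],P[:,0]-c[0]);k=(rr<.047)&(rr>.036);q=circ(P[k]);c=q[:2]
print(q,k.sum())
for u,v,zz in((289,168,.064),(290,105,.06),(247,168,.064),(331,168,.064),(289,209,.064)):print(ray(u,v,zz,cm).round(4))
```

```text
[0.39180504 0.24830915 0.04141553] 1182
[0.3933 0.2492 0.064 ]
[0.4043 0.3121 0.06  ]
[0.35   0.2571 0.064 ]
[0.4366 0.2414 0.064 ]
[0.3864 0.2043 0.064 ]
```

```bash
python3 -m inch '.14 -.001 0.001 .03 0 0 0;.14 0 0 .03 0 0 0;.14 0 0 .03 0 0 0;.14 0 0 .02 0 0 0;.14 0 0 0 0 0 0;.14 0 0 .03 0 0 0;.14 0 0 .03 0 0 0;.14 0 0 .02 0 0 0;.14 0 0 .0137 0 0 0;.14 0 0 0 0 0 0;.14 0 0 0 0 0 0;.14 0 0 0 0 0 0' 30
python3 -c "
from h import *
go([.3585,.255,.046],-10)"
```

```text
clock: 4.23
tool_pos: [0.3611, 0.2522, 0.0541]
eef_rot: [0.769, 0.639, -0.0, 0.0]
contact_force: [-0.1, -0.3, -0.1]
opening: 0.568
finger_force: 0.0
t 4.23 tcp [0.3611 0.2522 0.0541] q [-0.69  0.86 -0.04  2.25  0.8   0.05 -1.7 ] F [-0.1 -0.3 -0.1] open 0.568 grip 0.0
shift [ 0.0023 -0.0031  0.0081]
turn [ 0.0007  0.0007 -0.0088]
```

```bash
python3 -m inch '-1 0 0 0 0 0 0;-1 0 0 0 0 0 0;-1 0 0 0 0 0 0;-1 0 0 0 0 0 0;-1 0 0 0 0 0 0;-1 0 0 0 0 0 0;-1 0 0 0 0 0 0' 35
python3 -m inch '-1 0 0 -.01 0 0 0;-1 0 0 -.02 0 0 0;-1 0 0 -.03 0 0 0;-1 0 0 -.03 0 0 0;-1 0 0 -.03 0 0 0;-1 0 0 -.03 0 0 0;-1 0 0 -.03 0 0 0;-1 0 0 0 0 0 0;-1 0 0 0 0 0 0'
python3 - <<'E'
from h import *
go([.36,.25,.24],-77)
cm=camera_model("wrist");p,d=snapshot("wrist");np.savez("pics/w2.npz",p=p,d=d)
cv2.imwrite("pics/w2.png",p[:,:,::-1])
E
```

```text
clock: 4.82
tool_pos: [0.3598, 0.2526, 0.0533]
eef_rot: [0.768, 0.641, -0.001, 0.0]
contact_force: [-2.5, -0.2, 6.8]
opening: 0.175
finger_force: 34.4
clock: 5.57
tool_pos: [0.361, 0.2528, 0.2337]
eef_rot: [0.769, 0.64, 0.0, 0.001]
contact_force: [0.1, -0.3, -2.3]
opening: 0.171
finger_force: 34.5
t 5.57 tcp [0.361  0.2528 0.2337] q [-0.33  0.53 -0.58  2.1   0.49  0.64 -1.43] F [ 0.1 -0.3 -2.3] open 0.171 grip 34.538012504740436
shift [-0.003  -0.0005 -0.0062]
turn [ 1.4000e-03 -5.0000e-04  1.1617e+00]
```

View pics/w2.png

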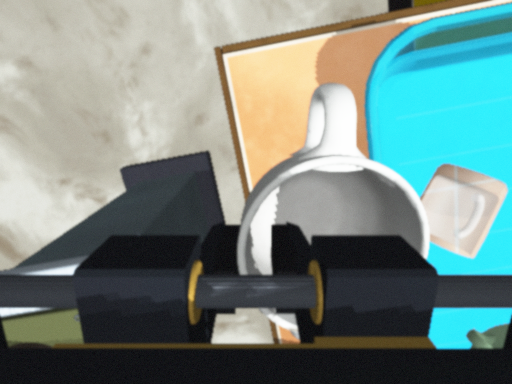

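The cup is gripped. It fills the view around (333,215), with the handle at (333,115). I'll measure it in the tool frame.

```bash
cat >> h.py <<'E'
def toolpts(W,s):return Ro.from_quat(s["eef_rot"]).inv().apply(W-s["tool_pos"])
E
python3 - <<'E'
from h import *
s=get_state();cm=camera_model("wrist");z=np.load("pics/w2.npz");p,d=z["p"],z["d"];W=cloud(d,cm)
q=toolpts(W.reshape(-1,3),s).reshape(W.shape);w=(p.min(-1)>110)&(p.max(-1).astype(int)-p.min(-1)<45)
m=(d>0)&(q[:,:,2]<.06)&w;m[225:]=0;m[:,:225]=0;P=q[m]
# rim
print("z hist",np.histogram(P[:,2],np.arange(-.03,.06,.005)))
R=P[(P[:,2]<-.004)&(P[:,0]<.047)];print(len(R),circ(R).round(4),R[:,2].mean())
H=P[P[:,0]>.055];print(len(H),H.min(0).round(4),H.max(0).round(4),np.median(H,0).round(4))
for a in np.arange(.05,.09,.005):
    k=(P[:,0]>a)&(P[:,0]<a+.005);print(a.round(3),k.sum(),P[k].min(0).round(4) if k.any() else "",P[k].max(0).round(4) if k.any() else "")
E
```

```text
z hist (array([   0,    0,    0,  639, 2490, 1638,  407,  139,   99,   82,  263,
        538,  396,  744, 1457, 2791,    0]), array([-3.0000000e-02, -2.5000000e-02, -2.0000000e-02, -1.5000000e-02,
       -1.0000000e-02, -5.0000000e-03,  6.9388939e-18,  5.0000000e-03,
        1.0000000e-02,  1.5000000e-02,  2.0000000e-02,  2.5000000e-02,
        3.0000000e-02,  3.5000000e-02,  4.0000000e-02,  4.5000000e-02,
        5.0000000e-02,  5.5000000e-02]))
2403 [0.0036 0.0348 0.0422] -0.008537510229119244
2256 [ 0.055   0.027  -0.0075] [0.0773 0.0422 0.0292] [ 0.0652  0.0329 -0.0024]
0.05 590 [ 0.05    0.0256 -0.0073] [0.055  0.044  0.0292]
0.055 559 [ 0.055   0.027  -0.0074] [0.06   0.0422 0.0292]
0.06 560 [ 0.06    0.0272 -0.0075] [0.0649 0.042  0.0286]
0.065 550 [ 0.0651  0.0273 -0.0058] [0.0699 0.042  0.0272]
0.07 470 [ 0.07    0.0275 -0.0035] [0.075  0.0419 0.0226]
0.075 117 [0.075  0.0286 0.0029] [0.0773 0.0392 0.0143]
0.08 0  
0.085 0
```

```bash
python3 -m inch '-1 -.02 .0073 0 0 0 0;-1 -.0334 .0135 0 0 0 0;-1 -.0334 .0135 0 0 0 0;-1 -.0334 .0135 0 0 0 0;-1 -.0334 .0135 0 0 0 0;-1 -.0334 .0135 0 0 0 0;-1 -.0334 .0135 0 0 0 0;-1 -.0334 .0135 0 0 0 0;-1 -.0334 .0135 0 0 0 0;-1 -.0334 .0135 0 0 0 0;-1 -.0334 .0135 0 0 0 0;-1 0 0 0 0 0 .0960;-1 0 0 0 0 0 .0960;-1 0 0 0 0 0 .0960;-1 0 0 0 0 0 .0960;-1 0 0 0 0 0 .0960;-1 0 0 0 0 0 .0960;-1 0 0 0 0 0 .0960;-1 0 0 0 0 0 .0960;-1 0 0 0 0 0 .0960'
python3 -m inch '-1 0 0 0 0 0 .0960;-1 0 0 0 0 0 0;-1 0 0 0 0 0 0'
python3 - <<'E'
from h import *
go([.4805,-.201,.2105],-65.4)
E
```

```text
clock: 7.28
tool_pos: [0.4352, -0.1209, 0.2316]
eef_rot: [0.966, 0.258, -0.003, 0.0]
contact_force: [-0.2, 0.0, -3.0]
opening: 0.172
finger_force: 34.6
clock: 7.53
tool_pos: [0.4356, -0.1208, 0.2322]
eef_rot: [0.977, 0.215, -0.002, 0.0]
contact_force: [0.3, 1.2, -2.3]
opening: 0.172
finger_force: 34.6
t 7.53 tcp [ 0.4356 -0.1208  0.2322] q [ 0.4   0.52 -0.35  2.08  0.31  0.6  -1.31] F [ 0.3  1.2 -2.3] open 0.172 grip 34.58829762926598
shift [0.0072 0.0917 0.0216]
turn [-0.0001  0.0048  0.0036]
```

```bash
python3 -m inch '-1 .0012 .01 .003 0 0 0;-1 .002 .025 .006 0 0 0;-1 .002 .027 .006 0 0 0;-1 .002 .02 .006 0 0 0;-1 0 .01 0 0 0 0;-1 0 0 0 0 0 0;-1 0 0 0 0 0 0'
python3 - <<'E'
from h import *
go([.4805,-.201,.2105],-65.4);s=get_state()
cm=camera_model("wrist");p,d=snapshot("wrist");np.savez("pics/w3.npz",p=p,d=d);W=cloud(d,cm)
cv2.imwrite("pics/w3.png",p[:,:,::-1])
def pr(P):print(proj(np.array(P),cm).round(1))
for dd in(.03,.06,.081):pr([.598+dd*np.cos(2),-.317+dd*np.sin(2),.195])
q=toolpts(W.reshape(-1,3),s).reshape(W.shape)
m=(d>0)&(p.max(-1)<90)&(np.abs(W[:,:,2]-.2)<.012)&(W[:,:,0]>.53)&(W[:,:,0]<.61)&(W[:,:,1]>-.33)&(W[:,:,1]<-.22)
for v,u in list(zip(*np.nonzero(m)))[::12]:print(u,v,W[v,u].round(4),q[v,u].round(4))
E
```

```text
clock: 8.12
tool_pos: [0.481, -0.2014, 0.2123]
eef_rot: [0.977, 0.213, -0.001, 0.0]
contact_force: [0.1, -0.1, -1.8]
opening: 0.174
finger_force: 34.6
t 8.12 tcp [ 0.481  -0.2014  0.2123] q [ 0.53  0.62 -0.35  1.91  0.33  0.67 -1.17] F [ 0.1 -0.1 -1.8] open 0.174 grip 34.58754996515381
shift [-0.0003 -0.0005  0.0018]
turn [-0.0001  0.0023  0.0005]
[514.6 125.3]
[452.1 125.2]
[408.4 125.1]
396 113 [ 0.5657 -0.2324  0.2012] [0.0641 0.0636 0.011 ]
408 113 [ 0.5687 -0.2392  0.1972] [0.064  0.0709 0.0149]
420 113 [ 0.5711 -0.2444  0.197 ] [0.064  0.0766 0.0151]
432 113 [ 0.5739 -0.2507  0.1946] [0.0639 0.0836 0.0175]
402 114 [ 0.5662 -0.2344  0.2029] [0.0638 0.0655 0.0092]
414 114 [ 0.5696 -0.2425  0.1961] [0.0635 0.0743 0.016 ]
426 114 [ 0.5719 -0.2472  0.197 ] [0.0636 0.0795 0.0151]
438 114 [ 0.5744 -0.253   0.1958] [0.0635 0.0858 0.0163]
450 114 [ 0.5766 -0.2576  0.1966] [0.0636 0.091  0.0155]
462 114 [ 0.579  -0.2628  0.1966] [0.0636 0.0967 0.0156]
474 114 [ 0.5814 -0.2681  0.1963] [0.0636 0.1025 0.0158]
486 114 [ 0.584  -0.2737  0.1956] [0.0635 0.1087 0.0165]
498 114 [ 0.5861 -0.2782
[... 6115 characters left out ...]
2 0.0637 0.0091]
388 191 [ 0.5323 -0.2487  0.2007] [0.027  0.0644 0.0115]
387 192 [ 0.5315 -0.2498  0.1982] [0.0258 0.065  0.014 ]
385 193 [ 0.5302 -0.2516  0.1934] [0.0238 0.0662 0.0188]
397 193 [ 0.5339 -0.2485  0.2091] [0.0284 0.0649 0.0031]
396 194 [ 0.5332 -0.2488  0.2083] [0.0277 0.0649 0.0039]
396 195 [ 0.5327 -0.2499  0.2068] [0.0268 0.0657 0.0054]
396 196 [ 0.5324 -0.2492  0.2086] [0.0268 0.0649 0.0036]
398 197 [ 0.5323 -0.2507  0.2078] [0.0261 0.0662 0.0044]
394 199 [ 0.5302 -0.2522  0.2029] [0.0236 0.0667 0.0093]
399 200 [ 0.5311 -0.2525  0.2067] [0.0243 0.0674 0.0055]
399 202 [ 0.5301 -0.2538  0.2054] [0.0229 0.0682 0.0068]
402 204 [ 0.5302 -0.2535  0.209 ] [0.0231 0.0679 0.0032]
```

View pics/w3.png

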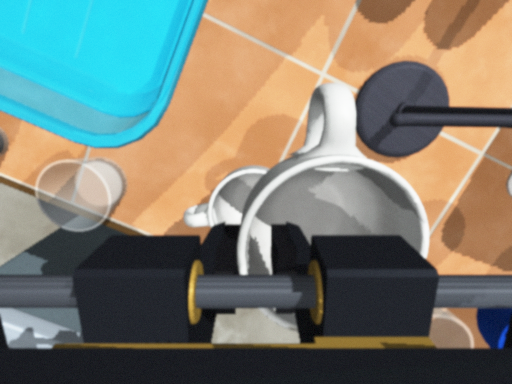

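The wrist view shows the wire at rows 113–126, with its tip at column 392, level with the handle opening at (333,120). In the tool frame the wire is 2.5 mm further along x and 6 mm below the opening's middle. I'll correct that and thread the handle on.

```bash
python3 -m inch '-1 .0025 0 .003 0 0 0;-1 0 0 0 0 0 0;-1 0 .006 0 0 0 0;-1 0 .007 0 0 0 0;-1 0 .007 0 0 0 0;-1 0 .007 0 0 0 0;-1 0 0 0 0 0 0'
python3 -m inch '-1 0 .007 0 0 0 0;-1 0 .007 0 0 0 0;-1 0 .007 0 0 0 0;-1 0 0 0 0 0 0;-1 0 0 0 0 0 0'
python3 - <<'E'
from h import *
go([.4805,-.201,.2105],-65.4);s=get_state()
cm=camera_model("wrist");p,d=snapshot("wrist");W=cloud(d,cm)
cv2.imwrite("pics/w4.png",p[:,:,::-1])
q=toolpts(W.reshape(-1,3),s).reshape(W.shape)
m=(d>0)&(p.max(-1)<90)&(np.abs(W[:,:,2]-.2)<.012)&(np.abs(q[:,:,0]-.06)<.01)&(np.abs(q[:,:,1]-.06)<.015)
P=q[m];print(len(P),P.min(0).round(4),P.max(0).round(4),np.median(P,0).round(4))
E
```

```text
clock: 8.75
tool_pos: [0.4957, -0.2275, 0.2097]
eef_rot: [0.977, 0.212, -0.0, 0.002]
contact_force: [-0.4, 0.2, -2.9]
opening: 0.173
finger_force: 34.6
clock: 9.17
tool_pos: [0.5038, -0.2447, 0.2096]
eef_rot: [0.977, 0.213, -0.001, 0.001]
contact_force: [0.6, 1.3, -3.2]
opening: 0.174
finger_force: 34.6
t 9.17 tcp [ 0.5038 -0.2447  0.2096] q [ 0.58  0.67 -0.36  1.8   0.33  0.73 -1.1 ] F [ 0.6  1.3 -3.2] open 0.174 grip 34.588155043693405
shift [-0.003  -0.0495 -0.001 ]
turn [ 0.0013  0.0016 -0.0005]
563 [0.0552 0.0464 0.0095] [0.0609 0.075  0.0157] [0.0574 0.0601 0.0121]
```

View pics/w4.png

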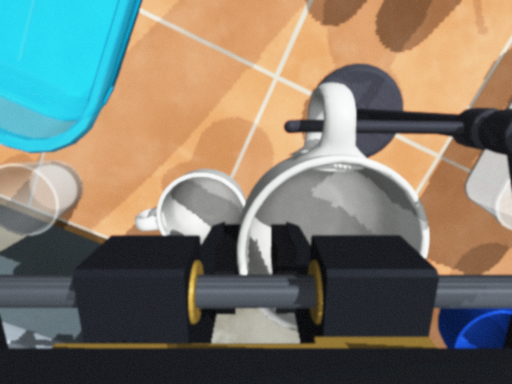

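The wire now passes through the handle, with its tip at (290,126) showing on the near side. I'll lower the cup onto the wire, let go and lift away.

```bash
python3 -m inch '-1 0 0 .004 0 0 0;-1 0 0 .004 0 0 0;-1 0 0 0 0 0 0;-1 0 0 0 0 0 0'
python3 -m inch '-.2 0 0 0 0 0 0;0 0 0 0 0 0 0;0 0 0 -.01 0 0 0;.1 0 0 -.03 0 0 0;.1 0 0 -.04 0 0 0;.1 0 0 -.04 0 0 0;.1 -.02 0 -.03 0 0 0;.1 -.04 0 0 0 0 0;.1 -.04 0 0 0 0 0;.1 0 0 0 0 0 0;.1 0 0 0 0 0 0'
python3 - <<'E'
from h import *
go([.4805,-.201,.3105],-65.4)
p,d=snapshot("wrist");p2,_=snapshot("scene")
o=np.hstack([cv2.resize(p,(400,300)),cv2.resize(p2[120:270,180:380],(400,300))])
cv2.imwrite("pics/w5.png",o[:,:,::-1])
E
```

```text
clock: 9.55
tool_pos: [0.5034, -0.2439, 0.2013]
eef_rot: [0.977, 0.214, -0.001, 0.0]
contact_force: [-0.8, 0.7, -2.9]
opening: 0.176
finger_force: 34.6
clock: 10.47
tool_pos: [0.411, -0.2873, 0.3531]
eef_rot: [0.977, 0.211, -0.001, 0.002]
contact_force: [1.1, -0.6, -0.2]
opening: 0.55
finger_force: 0.0
t 10.47 tcp [ 0.411  -0.2873  0.3531] q [ 0.8   0.42 -0.43  1.78  0.21  0.99 -0.85] F [ 1.1 -0.6 -0.2] open 0.55 grip 0.0
shift [ 0.099  -0.05    0.0422]
turn [ 0.0031  0.0024 -0.0042]
```

View pics/w5.png

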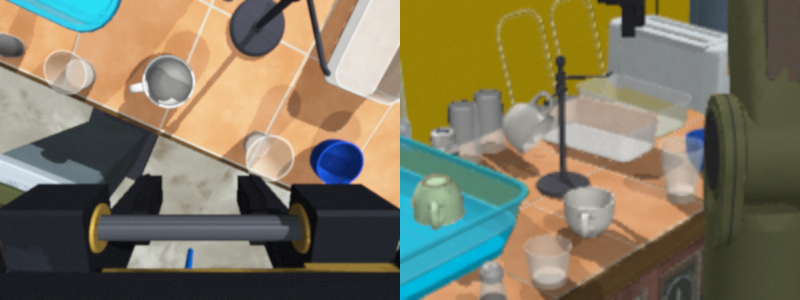

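Cup 1 hangs on the left hook, at about (530,122) in the right-hand picture. Now I'll turn for cup 2.

```bash
python3 -m inch '.14 0 0 0 0 0 -.1095;.14 0 0 0 0 0 -.1095;.14 0 0 0 0 0 -.1095;.14 0 0 0 0 0 -.1095;.14 0 0 0 0 0 -.1095;.14 0 0 0 0 0 -.1095;.14 0 0 0 0 0 -.1095;.14 0 0 0 0 0 -.1095;.14 0 0 0 0 0 -.1095;.14 0 0 0 0 0 -.1095;.14 0 0 0 0 0 -.1095;.14 0 0 0 0 0 -.1095;.14 0 0 0 0 0 -.1095;.14 0 0 0 0 0 -.1095;.14 0 0 0 0 0 -.1095;.14 0 0 0 0 0 -.1095;.14 0 0 0 0 0 0;.14 0 0 0 0 0 0'
python3 - <<'E'
from h import *
go([.4194,-.2356,.3],35)
for n in("wrist","top"):
    cm=camera_model(n);p,d=snapshot(n);np.savez(f"pics/{n}6.npz",p=p,d=d);W=cloud(d,cm)
    c=np.array([.4477,-.2158]);P=W[(d>0)&(W[:,:,2]>.056)&(W[:,:,2]<.072)]
    for i in range(6):
        rr=np.hypot(*(P[:,:2]-c).T);k=(rr<.047)&(rr>.036);q=circ(P[k]) if k.sum()>20 else [*c,0];c=np.array(q[:2])
    Q=W[(d>0)&(W[:,:,2]>.03)&(W[:,:,2]<.064)];rr=np.hypot(*(Q[:,:2]-c).T);H=Q[(rr>.054)&(rr<.078)]
    print(n,np.round(q,4),k.sum(),"handle",len(H),np.degrees(np.arctan2(*(np.median(H[:,:2],0)-c)[::-1])) if len(H) else "",rr[rr<.08].max())
    m=(d>0)&(W[:,:,2]>.08)&(W[:,:,2]<.2)&(p.min(-1)>90)&(np.hypot(W[:,:,0]-.57,W[:,:,1]+.255)<.08)&(p.max(-1).astype(int)-p.min(-1)<45)
    C=W[m];print(" hung",len(C),C.min(0).round(3) if len(C) else "",C.max(0).round(3) if len(C) else "")
    if len(C):
        e=np.array([np.cos(2.0),np.sin(2.0)]);g=C[:,:2]-[.598,-.317];print("  along",(g@e).min(),(g@e).max(),"perp",(g@[-e[1],e[0]]).min(),(g@[-e[1],e[0]]).max())
    t=(d>0)&(W[:,:,2]>.06)&(W[:,:,2]<.115)&(np.hypot(W[:,:,0]-.42,W[:,:,1]+.39)<.09);C=W[t]
    if len(C):print(" tall",len(C),np.median(C,0).round(3),C.min(0).round(3),C.max(0).round(3))
E
```

```text
clock: 12.07
tool_pos: [0.4141, -0.2849, 0.3519]
eef_rot: [0.462, 0.887, -0.0, 0.0]
contact_force: [-0.3, -0.0, -0.2]
opening: 0.574
finger_force: 0.0
t 12.07 tcp [ 0.4141 -0.2849  0.3519] q [ 1.08  0.52 -0.91  1.76  0.46  1.09  0.63] F [-0.3 -0.  -0.2] open 0.574 grip 0.0
shift [0.0374 0.0326 0.0519]
turn [-0.0004  0.0007 -0.0011]
wrist [ 0.4472 -0.2127  0.0414] 764 handle 160 124.93923579343493 0.07216182755743009
 hung 3818 [ 0.537 -0.288  0.092] [ 0.61  -0.204  0.2  ]
  along 0.040704628328055006 0.12744816338808446 perp -0.047323406837974834 0.02779863237661972
 tall 920 [ 0.402 -0.407  0.094] [ 0.365 -0.443  0.06 ] [ 0.446 -0.377  0.105]
top [ 0.4477 -0.216   0.0417] 75 handle 16 125.49883658920191 0.0725799124871924
 hung 176 [ 0.552 -0.274  0.088] [ 0.619 -0.192  0.199]
  along 0.04810349982263526 0.12662836656934773 perp -0.059497758913426305 0.009735909518966877
 tall 37 [ 0.4   -0.456  0.097] [ 0.371 -0.461  0.061] [ 0.423 -0.44   0.106]
```

```bash
cat > hung.py <<'E'
from h import *
def hung(n,th,zh,ax=(.598,-.317)):
    cm=camera_model(n);p,d=snapshot(n);np.savez(f"pics/{n}7.npz",p=p,d=d);W=cloud(d,cm)
    e=np.array([np.cos(th),np.sin(th)]);g=W[:,:,:2]-ax;a=g@e;b=g@[-e[1],e[0]];z=W[:,:,2]
    near=(d>0)&(abs(b)<.07)&(a>.0)&(a<.16)
    wh=(p.min(-1)>90)&(p.max(-1).astype(int)-p.min(-1)<45)
    for lo in np.arange(zh-.12,zh+.02,.01):
        k=near&wh&(z>lo)&(z<=lo+.01)
        if k.sum()>5:print(n,round(lo-zh,3),k.sum(),"a",a[k].min().round(4),np.median(a[k]).round(4),a[k].max().round(4),"b",b[k].min().round(4),b[k].max().round(4))
    k=near&(p.max(-1)<90)&(abs(z-zh-.003)<.012)&(abs(b)<.015)&(a>.02)
    if k.any():print(" wire",k.sum(),"a",a[k].min(),a[k].max(),"b",np.median(b[k]),"z",np.median(z[k]))
E
python3 -c "
from hung import *
print(get_state()['clock'])
hung('wrist',2.0,.195);hung('top',2.0,.195)"
```

```text
12.1667
wrist -0.1 233 a 0.0644 0.0852 0.1093 b -0.0415 -0.0222
wrist -0.09 117 a 0.0559 0.0682 0.1194 b -0.0403 -0.0151
wrist -0.08 35 a 0.0509 0.0548 0.1202 b -0.0377 -0.0086
wrist -0.07 8 a 0.0511 0.0517 0.1265 b -0.0308 -0.0061
wrist -0.05 55 a 0.0525 0.1277 0.1307 b -0.0457 0.0036
wrist -0.04 230 a 0.0552 0.1229 0.1283 b -0.0609 0.0053
wrist -0.03 655 a 0.0601 0.1139 0.1229 b -0.0686 0.0055
wrist -0.02 1533 a 0.0688 0.0969 0.1137 b -0.0674 0.0074
wrist -0.01 492 a 0.0699 0.084 0.0994 b -0.0516 0.0093
wrist -0.0 102 a 0.0728 0.078 0.0932 b -0.0054 0.009
 wire 97 a 0.07027559613945113 0.09223694644056182 b -0.0006950399481366768 z 0.19829377892027472
top -0.05 11 a 0.1083 0.1209 0.1248 b -0.0624 -0.0197
top -0.04 25 a 0.0503 0.114 0.1253 b -0.0642 0.0067
top -0.03 60 a 0.0467 0.105 0.1171 b -0.0682 0.0048
top -0.02 63 a 0.0548 0.0853 0.1116 b -0.0624 -0.0083
top -0.01 19 a 0.0619 0.0813 0.1018 b -0.0581 0.0071
```

Cup 1 has slid out to about 80 mm on the wire, near the 85 mm limit. I'll push it back inward with shut fingers.

Run:
```python
from h import *
go([.553,-.166,.352]);go([.553,-.166,.165])
R=Ro.from_quat(get_state()["eef_rot"]);print(R.inv().apply([.416,-.909,0]))
```

```text
t 12.27 tcp [ 0.4133 -0.2853  0.352 ] q [ 1.08  0.52 -0.91  1.76  0.46  1.09  0.63] F [-0.7 -0.2 -0.9] open 0.571 grip 0.0
shift [ 0.0178  0.1828 -0.0004]
t 12.27 tcp [ 0.4133 -0.2853  0.352 ] q [ 1.08  0.52 -0.91  1.76  0.46  1.09  0.63] F [-0.7 -0.2 -0.9] open 0.571 grip 0.0
shift [0.018  0.1832 0.1866]
[-0.98335915 -0.17983272  0.00140354]
```

```bash
python3 -m inch '-1 .003 .03 0 0 0 0;-1 .003 .0365 0 0 0 0;-1 .004 .039 0 0 0 0;-1 .004 .039 0 0 0 0;-1 .004 .039 0 0 0 0;-1 0 0 .03 0 0 0;-1 0 0 .04 0 0 0;-1 0 0 .04 0 0 0;-1 0 0 .04 0 0 0;-1 0 0 .036 0 0 0;-1 0 0 0 0 0 0;-1 0 0 0 0 0 0'
python3 - <<'E'
from hung import *
go([.553,-.166,.165]);hung("top",2.0,.195);hung("wrist",2.,.195)
E
```

```text
clock: 13.27
tool_pos: [0.5521, -0.1657, 0.1648]
eef_rot: [0.462, 0.887, -0.002, -0.002]
contact_force: [0.0, 0.3, 1.0]
opening: 0.004
finger_force: 0.0
t 13.27 tcp [ 0.5521 -0.1657  0.1648] q [ 0.61  0.83 -0.71  1.78  0.72  0.82  0.15] F [0.  0.3 1. ] open 0.004 grip 0.0
shift [-0.0008  0.0006 -0.0003]
wrist -0.05 25 a 0.1122 0.1134 0.1142 b -0.0431 -0.0372
wrist -0.04 787 a 0.1067 0.1118 0.1158 b -0.0446 -0.021
wrist -0.03 398 a 0.1051 0.1078 0.1117 b -0.0445 -0.0214
wrist -0.0 6 a 0.1451 0.1456 0.1472 b -0.0183 -0.0179
wrist 0.01 14 a 0.1449 0.1467 0.1475 b -0.0183 -0.0179
```

```bash
python3 -m inch '-1 -.0049 -.0009 0 0 0 0;-1 -.0049 -.0009 0 0 0 0;-1 -.0049 -.0009 0 0 0 0;-1 -.0049 -.0009 0 0 0 0;-1 -.0049 -.0009 0 0 0 0;-1 -.0049 -.0009 0 0 0 0;-1 0 0 0 0 0 0;-1 0 0 0 0 0 0'
python3 -m inch '-1 .01 .002 0 0 0 0;-1 .02 .004 0 0 0 0;-1 .01 .002 -.03 0 0 0;-1 0 0 -.04 0 0 0;-1 0 0 -.04 0 0 0;-1 0 0 -.04 0 0 0;-1 0 0 -.035 0 0 0;-1 -.005 -.036 0 0 0 0;-1 -.005 -.039 0 0 0 0;-1 -.005 -.039 0 0 0 0;-1 -.005 -.039 0 0 0 0;-1 -.005 -.03 0 0 0 0;-1 0 0 0 0 0 0;-1 0 0 0 0 0 0;-1 0 0 0 0 0 0;-1 0 0 0 0 0 0;-1 0 0 0 0 0 0;-1 0 0 0 0 0 0'
python3 - <<'E'
from hung import *
go([.4194,-.2356,.3],35);hung("top",2.0,.195);hung("wrist",2.,.195)
E
```

```text
clock: 14.03
tool_pos: [0.5652, -0.1935, 0.1654]
eef_rot: [0.462, 0.887, -0.001, -0.0]
contact_force: [0.2, 0.1, 0.8]
opening: 0.003
finger_force: 0.0
clock: 15.53
tool_pos: [0.4144, -0.2797, 0.3509]
eef_rot: [0.46, 0.888, -0.001, 0.0]
contact_force: [-0.4, 0.5, 0.4]
opening: 0.003
finger_force: 0.0
t 15.53 tcp [ 0.4144 -0.2797  0.3509] q [ 1.08  0.52 -0.92  1.77  0.46  1.09  0.62] F [-0.4  0.5  0.4] open 0.003 grip 0.0
shift [0.0332 0.0295 0.0509]
turn [-0.0013  0.001   0.0029]
top -0.1 9 a 0.0433 0.0806 0.0896 b -0.0075 0.003
top -0.06 10 a 0.0814 0.1014 0.1049 b -0.0543 0.008
top -0.05 8 a 0.0901 0.0978 0.1029 b -0.0092 0.0092
top -0.04 12 a 0.0494 0.0917 0.0969 b -0.0512 0.0119
top -0.03 10 a 0.0461 0.0555 0.092 b -0.0487 0.0153
top -0.0 7 a 0.0641 0.0682 0.0753 b 0.0069 0.0125
wrist -0.11 313 a 0.0417 0.0602 0.079 b -0.0185 0.0053
wrist -0.1 338 a 0.0334 0.0504 0.0911 b -0.0181 0.0058
wrist -0.09 26 a 0.0894 0.0929 0.0963 b -0.0072 0.0056
wrist -0.07 15 a 0.1028 0.1041 0.1048 b -0.0108 0.0093
wrist -0.06 96 a 0.0941 0.1025 0.1043 b -0.0374 0.0111
wrist -0.05 254 a 0.0408 0.0985 0.1027 b -0.0516 0.0122
wrist -0.04 586 a 0.0339 0.0902 0.0981 b -0.0502 0.0144
wrist -0.03 822 a 0.0372 0.078 0.0904 b -0.0442 0.0164
wrist -0.02 117 a 0.0512 0.0733 0.0777 b -0.0265 0.0138
wrist -0.01 84 a 0.0583 0.0741 0.0832 b -0.022 0.0143
wrist -0.0 409 a 0.0529 0.0731 0.0932 b -0.0203 0.0134
wrist 0.01 60 a 0.0661 0.0707 0.0778 b -0.0119 0.0028
 wire 95 a 0.05401102482807836 0.09243290197814134 b -0.0007224075762165032 z 0.1979809475600711
```

```bash
python3 -m inch '.14 .0343 .0300 0 0 0 -.003;.14 0 0 .03 0 0 0;.14 0 0 .04 0 0 0;.14 0 0 .04 0 0 0;.14 0 0 .04 0 0 0;.14 0 0 .03 0 0 0;.14 0 0 0 0 0 0'
python3 - <<'E'
from h import *
go([.4193,-.2344,.046],35.2);s=get_state();c=np.array([.4475,-.2145])
cm=camera_model("wrist");p,d=snapshot("wrist");W=cloud(d,cm);P=W[(d>0)&(W[:,:,2]>.054)&(W[:,:,2]<.072)]
for i in range(6):
    rr=np.hypot(*(P[:,:2]-c).T);k=(rr<.047)&(rr>.036);q=circ(P[k]);c=np.array(q[:2])
print(q,k.sum())
E
```

```text
clock: 16.22
tool_pos: [0.4148, -0.2386, 0.1663]
eef_rot: [0.46, 0.888, -0.001, -0.005]
contact_force: [-1.3, 0.1, -0.4]
opening: 0.512
finger_force: 0.0
t 16.22 tcp [ 0.4148 -0.2386  0.1663] q [ 0.85  0.73 -0.69  2.06  0.78  0.65  0.24] F [-1.3  0.1 -0.4] open 0.512 grip 0.0
shift [-0.      0.007   0.1203]
turn [-0.007  -0.0073  0.001 ]
[ 0.44695466 -0.21246572  0.04123304] 2179
```

```bash
python3 -m inch '.14 .001 .006 .02 0 0 0;.14 0 0 .03 0 0 0;.14 0 0 .03 0 0 0;.14 0 0 .025 0 0 0;.14 0 0 .015 0 0 0;.14 0 0 0 0 0 0;.14 0 0 0 0 0 0'
python3 -c "
from h import *
go([.4193,-.2344,.046],35.2)"
```

```text
clock: 16.85
tool_pos: [0.4236, -0.2361, 0.0521]
eef_rot: [0.46, 0.888, -0.001, 0.001]
contact_force: [0.4, -1.0, 1.1]
opening: 0.572
finger_force: 0.0
t 16.85 tcp [ 0.4236 -0.2361  0.0521] q [ 0.67  0.9  -0.43  2.11  1.1   0.38 -0.06] F [ 0.4 -1.   1.1] open 0.572 grip 0.0
shift [ 0.0039 -0.0026  0.0061]
turn [-0.0006  0.0033 -0.0001]
```

```bash
python3 -m inch '.14 .0035 -.0015 .005 0 0 0;.14 0 0 0 0 0 0;-1 0 0 0 0 0 0;-1 0 0 0 0 0 0;-1 0 0 0 0 0 0;-1 0 0 0 0 0 0;-1 0 0 0 0 0 0;-1 0 0 0 0 0 0;-1 0 0 0 0 0 0' 35
python3 -m inch '-1 0 0 -.01 0 0 0;-1 0 0 -.02 0 0 0;-1 -.005 -.005 -.03 0 0 0;-1 -.01 -.01 -.03 0 0 0;-1 -.01 -.01 -.03 0 0 0;-1 -.01 -.01 -.03 0 0 0;-1 -.01 -.01 -.03 0 0 0;-1 0 0 -.02 0 0 0;-1 0 0 0 0 0 0;-1 0 0 0 0 0 0'
cat > held.py <<'E'
from h import *
s=get_state();cm=camera_model("wrist");p,d=snapshot("wrist");np.savez("pics/w8.npz",p=p,d=d);W=cloud(d,cm)
q=toolpts(W.reshape(-1,3),s).reshape(W.shape);w=(p.min(-1)>100)&(p.max(-1).astype(int)-p.min(-1)<45)
m=(d>0)&(q[:,:,2]<.04)&(q[:,:,0]<.085)&(abs(q[:,:,1]-.034)<.055)&w;m[225:]=0;m[:,:225]=0;P=q[m]
R=P[(P[:,2]<-.002)&(P[:,0]<.047)];print("rim",len(R),circ(R).round(4),R[:,2].mean())
H=P[P[:,0]>.055];print("handle",len(H),H.min(0).round(4),H.max(0).round(4),np.median(H,0).round(4))
E
python3 held.py; python3 -c "
from h import *
go([.42,-.25,.25],44.6)"
```

```text
clock: 17.6
tool_pos: [0.4194, -0.2338, 0.0463]
eef_rot: [0.46, 0.888, -0.001, 0.001]
contact_force: [-0.5, -0.7, 5.5]
opening: 0.181
finger_force: 33.8
clock: 18.43
tool_pos: [0.4077, -0.2962, 0.2459]
eef_rot: [0.461, 0.888, -0.001, 0.0]
contact_force: [-0.1, 0.1, -2.7]
opening: 0.173
finger_force: 34.8
rim 3479 [0.003  0.0347 0.0408] -0.012651131600786396
handle 1983 [ 0.055   0.0261 -0.0139] [0.0743 0.0409 0.0243] [ 0.0633  0.0321 -0.008 ]
t 18.48 tcp [ 0.4071 -0.2957  0.2448] q [ 1.03  0.64 -0.82  1.91  0.62  0.86  0.51] F [-0.8 -0.3 -3.5] open 0.175 grip 34.76771414629184
shift [ 0.0299  0.0369 -0.0052]
turn [-0.0031 -0.001  -0.164 ]
```

```bash
python3 -m inch '-1 -.015 -.0105 0 0 0 0;-1 -.0275 -.0194 0 0 0 0;-1 -.0275 -.0194 0 0 0 0;-1 -.0275 -.0194 0 0 0 0;-1 -.0275 -.0194 0 0 0 0;-1 -.015 -.0105 0 0 0 0;-1 0 0 0 0 0 -.082;-1 0 0 0 0 0 -.082;-1 0 0 0 0 0 0;-1 0 0 0 0 0 0'
python3 -c "
from h import *
go([.502,-.491,.223],44.6);go([.5305,-.4628,.223],44.6)"
```

```text
clock: 19.32
tool_pos: [0.4078, -0.4661, 0.244]
eef_rot: [0.386, 0.922, -0.0, -0.002]
contact_force: [1.0, 0.2, -1.7]
opening: 0.178
finger_force: 34.8
t 19.32 tcp [ 0.4078 -0.4661  0.244 ] q [ 1.22  0.8  -0.84  1.57  0.66  1.08  0.98] F [ 1.   0.2 -1.7] open 0.178 grip 34.767955859424546
shift [-0.0839  0.0497  0.0206]
turn [-0.0019 -0.0032 -0.0007]
t 19.32 tcp [ 0.4078 -0.4661  0.244 ] q [ 1.22  0.8  -0.84  1.57  0.66  1.08  0.98] F [ 1.   0.2 -1.7] open 0.178 grip 34.767955859424546
shift [-0.0838  0.0898  0.0206]
turn [-0.0019 -0.0032 -0.0007]
```

```bash
python3 -m inch '-1 -.015 .009 .003 0 0 0;-1 -.03 .018 .006 0 0 0;-1 -.03 .018 .006 0 0 0;-1 -.009 .015 .0056 0 0 0;-1 0 .02 0 0 0 0;-1 0 .01 0 0 0 0;-1 0 0 0 0 0 0;-1 0 0 0 0 0 0'
python3 held.py
python3 - <<'E'
from h import *
go([.5305,-.4628,.223],44.6);s=get_state();cm=camera_model("wrist");z=np.load("pics/w8.npz");p,d=z["p"],z["d"];W=cloud(d,cm)
q=toolpts(W.reshape(-1,3),s).reshape(W.shape)
m=(d>0)&(p.max(-1)<90)&(np.abs(W[:,:,2]-.219)<.012)&(np.abs(q[:,:,0]-.0565)<.02)&(q[:,:,1]>.04)&(q[:,:,1]<.13)
P=q[m];print(len(P))
for a in np.arange(.04,.13,.008):
    k=(P[:,1]>a)&(P[:,1]<=a+.008)
    if k.sum()>3:print(a.round(3),k.sum(),P[k].min(0).round(4),P[k].max(0).round(4),np.median(P[k],0).round(4))
E
```

```text
clock: 19.98
tool_pos: [0.531, -0.4634, 0.2253]
eef_rot: [0.385, 0.923, -0.002, -0.001]
contact_force: [-1.6, -0.6, -3.4]
opening: 0.176
finger_force: 34.8
rim 3639 [0.0036 0.0347 0.0402] -0.012268099768001393
handle 2159 [ 0.055   0.0264 -0.0136] [0.0741 0.0889 0.0232] [ 0.0631  0.0325 -0.0073]
t 20.03 tcp [ 0.5301 -0.4648  0.2254] q [ 1.01  0.93 -0.8   1.3   0.67  1.19  0.94] F [-0.2 -0.8 -2.4] open 0.175 grip 34.768731573130935
shift [0.0012 0.0017 0.0024]
turn [-0.0042  0.0005 -0.001 ]
791
0.056 110 [0.0553 0.0585 0.0003] [0.0609 0.0639 0.0052] [0.0589 0.0605 0.0024]
0.064 80 [0.0583 0.0641 0.0021] [0.0607 0.072  0.0093] [0.0597 0.0681 0.0064]
0.072 103 [0.0581 0.072  0.0057] [0.0606 0.0798 0.0106] [0.0594 0.076  0.0076]
0.08 111 [0.058  0.08   0.0058] [0.0606 0.0879 0.0105] [0.0594 0.0837 0.0078]
0.088 106 [0.058  0.088  0.0059] [0.0606 0.096  0.011 ] [0.0593 0.0916 0.0074]
0.096 111 [0.058  0.096  0.0056] [0.0602 0.104  0.0106] [0.0593 0.0999 0.0074]
0.104 108 [0.0576 0.1041 0.0051] [0.0602 0.1119 0.0097] [0.059  0.1079 0.0074]
0.112 62 [0.0576 0.1121 0.0054] [0.0602 0.117  0.0104] [0.0591 0.114  0.0078]
```

```bash
python3 -m inch '-1 .0025 0 .0025 0 0 0;-1 0 0 0 0 0 0;-1 0 .006 0 0 0 0;-1 0 .007 0 0 0 0;-1 0 .007 0 0 0 0;-1 0 .007 0 0 0 0;-1 0 0 0 0 0 0'
python3 -m inch '-1 0 .007 0 0 0 0;-1 0 .007 0 0 0 0;-1 0 .008 0 0 0 0;-1 0 0 0 0 0 0;-1 0 0 0 0 0 0'
python3 held.py
python3 - <<'E'
from h import *
go([.5305,-.4628,.223],44.6)
p=np.load("pics/w8.npz")["p"];cv2.imwrite("pics/w9.png",p[:,:,::-1])
E
```

```text
clock: 20.62
tool_pos: [0.5508, -0.4405, 0.2233]
eef_rot: [0.384, 0.923, 0.0, 0.0]
contact_force: [-0.3, 1.3, -2.8]
opening: 0.178
finger_force: 34.8
clock: 21.03
tool_pos: [0.565, -0.427, 0.2229]
eef_rot: [0.385, 0.923, -0.001, -0.0]
contact_force: [-0.6, 0.3, -2.5]
opening: 0.165
finger_force: 34.8
rim 3667 [0.0036 0.0347 0.0402] -0.012283249714652271
handle 2039 [ 0.055   0.0246 -0.0133] [0.0747 0.0419 0.0222] [ 0.0641  0.0323 -0.0078]
t 21.08 tcp [ 0.5645 -0.4278  0.2229] q [ 0.93  0.93 -0.8   1.29  0.67  1.19  0.88] F [-0.  -0.3 -3.2] open 0.174 grip 34.76881214766763
shift [-0.0011 -0.0487 -0.    ]
turn [-0.0024  0.0007  0.    ]
```

View pics/w9.png

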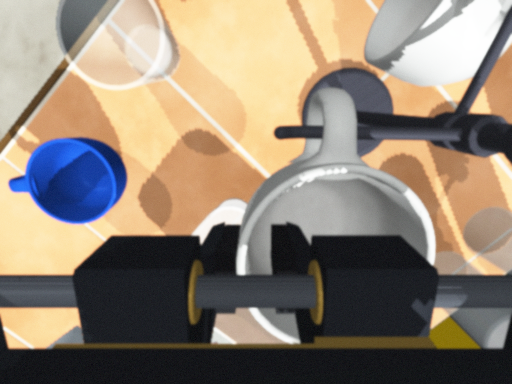

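The second wire passes through the handle, with its tip at (280,132). I'll lower and release.

```bash
python3 -m inch '-1 0 0 .004 0 0 0;-1 0 0 .0045 0 0 0;-1 0 0 0 0 0 0;-1 0 0 0 0 0 0'
python3 -m inch '-.2 0 0 0 0 0 0;0 0 0 0 0 0 0;0 0 0 -.01 0 0 0;.1 0 0 -.03 0 0 0;.1 0 0 -.04 0 0 0;.1 0 0 -.04 0 0 0;.1 0 -.02 -.03 0 0 0;.1 0 -.04 0 0 0 0;.1 0 -.03 0 0 0 0;.1 0 0 0 0 0 0;.1 0 0 0 0 0 0;.1 0 0 0 0 0 0;.1 0 0 0 0 0 0;.1 0 0 0 0 0 0;.1 0 0 0 0 0 0;.1 0 0 0 0 0 0;.1 0 0 0 0 0 0;.1 0 0 0 0 0 0;.1 0 0 0 0 0 0;.1 0 0 0 0 0 0'
python3 - <<'E'
from hung import *
go([.5305,-.4628,.223],44.6)
print("R");hung("wrist",np.radians(224.6),.215);hung("top",np.radians(224.6),.215)
print("L");hung("top",2.,.195);hung("wrist",2.,.195)
E
```

```text
clock: 21.42
tool_pos: [0.5641, -0.4285, 0.2143]
eef_rot: [0.386, 0.922, -0.001, -0.0]
contact_force: [-0.6, 0.3, -1.3]
opening: 0.174
finger_force: 34.8
clock: 23.08
tool_pos: [0.5004, -0.4908, 0.3646]
eef_rot: [0.386, 0.922, -0.001, -0.0]
contact_force: [-0.4, 0.3, 0.4]
opening: 0.553
finger_force: 0.0
t 23.08 tcp [ 0.5004 -0.4908  0.3646] q [ 1.06  0.81 -0.85  1.11  0.58  1.45  1.09] F [-0.4  0.3  0.4] open 0.553 grip 0.0
shift [-0.0011  0.0414  0.1415]
turn [-0.002   0.0006 -0.0004]
R
wrist -0.12 177 a 0.0001 0.007 0.0177 b -0.0699 -0.0002
wrist -0.11 74 a 0.0003 0.0124 0.0204 b -0.0556 -0.0437
wrist -0.1 47 a 0.0001 0.0209 0.0753 b -0.0469 0.046
wrist -0.09 600 a 0.0006 0.0614 0.0883 b -0.0427 0.065
wrist -0.08 497 a 0.0005 0.0445 0.0967 b -0.0416 0.066
wrist -0.07 348 a 0.0001 0.0323 0.1086 b -0.0446 0.066
wrist -0.06 472 a 0.0 0.0303 0.1099 b -0.0502 0.059
wrist -0.05 612 a 0.0002 0.0795 0.1105 b -0.0678 0.054
wrist -0.04 535 a 0.0 0.0953 0.1103 b -0.0698 0.0466
wrist -0.03 768 a 0.0274 0.0865 0.1079 b -0.0115 0.0406
wrist -0.02 714 a 0.0346 0.0797 0.1019 b -0.0124 0.0339
wris
[... 1878 characters left out ...]
ist -0.09 361 a 0.036 0.1 0.109 b -0.0101 0.0354
wrist -0.08 44 a 0.0288 0.0366 0.1111 b -0.0069 0.0352
wrist -0.07 73 a 0.028 0.029 0.1136 b -0.0315 0.0341
wrist -0.06 168 a 0.0281 0.0301 0.1147 b -0.0323 0.0331
wrist -0.05 375 a 0.0298 0.034 0.1118 b -0.0377 0.0324
wrist -0.04 631 a 0.0332 0.0411 0.1076 b -0.0321 0.0304
wrist -0.03 1283 a 0.0409 0.0572 0.1024 b -0.0153 0.0281
wrist -0.02 477 a 0.0557 0.0673 0.0887 b -0.0173 0.0257
wrist -0.01 185 a 0.0301 0.0691 0.0796 b -0.0179 0.0191
wrist -0.0 654 a 0.013 0.0691 0.0847 b -0.0157 0.0175
wrist 0.01 24 a 0.0658 0.0712 0.0754 b -0.0046 0.0071
 wire 335 a 0.020076408726509065 0.08834925870996514 b -0.0004243420598594727 z 0.19750303902030772
```

```bash
for i in 1 2; do python3 -m inch '.1 0 -.005 0 0 0 0;.1 0 0 0 0 0 0;.1 0 0 0 0 0 0;.1 0 0 0 0 0 0;.1 0 0 0 0 0 0;.1 0 0 0 0 0 0;.1 0 0 0 0 0 0;.1 0 0 0 0 0 0;.1 0 0 0 0 0 0;.1 0 0 0 0 0 0;.1 0 0 0 0 0 0;.1 0 0 0 0 0 0;.1 0 0 0 0 0 0;.1 0 0 0 0 0 0;.1 0 0 0 0 0 0;.1 0 0 0 0 0 0;.1 0 0 0 0 0 0;.1 0 0 0 0 0 0;.1 0 0 0 0 0 0;.1 0 0 0 0 0 0' >/dev/null; done
python3 - <<'E'
from hung import *
print(get_state()["clock"])
print("R");hung("wrist",np.radians(224.6),.215)
print("L");hung("wrist",2.,.195)
p=np.load("pics/wrist7.npz")["p"];p2,_=snapshot("scene")
o=np.hstack([cv2.resize(p,(400,300)),cv2.resize(p2[120:270,180:380],(400,300))]);cv2.imwrite("pics/end.png",o[:,:,::-1])
E
```

```text
26.6167
R
wrist -0.12 173 a 0.0001 0.0068 0.0176 b -0.0699 -0.0027
wrist -0.11 75 a 0.0003 0.0118 0.0202 b -0.0545 -0.0437
wrist -0.1 18 a 0.0001 0.018 0.0207 b -0.0469 -0.0311
wrist -0.09 331 a 0.0009 0.0513 0.0743 b -0.0428 0.0638
wrist -0.08 710 a 0.0002 0.0406 0.0842 b -0.0423 0.07
wrist -0.07 406 a 0.0 0.025 0.1024 b -0.0445 0.0699
wrist -0.06 447 a 0.0001 0.0214 0.1037 b -0.0502 0.0696
wrist -0.05 602 a 0.0001 0.0827 0.1037 b -0.0653 0.0641
wrist -0.04 540 a 0.0 0.0946 0.102 b -0.0694 0.0573
wrist -0.03 752 a 0.0198 0.0859 0.0996 b -0.0097 0.051
wrist -0.02 715 a 0.0267 0.0775 0.0953 b -0.0106 0.043
wrist -0.01 450 a 0.0401 0.0692 0.0852 b -0.0167 0.0343
wrist -0.0 490 a 0.0526 0.0705 0.0886 b -0.0158 0.019
wrist 0.01 145 a 0.0617 0.0682 0.0751 b -0.0059 0.0092
 wire 402 a 0.020015684513912557 0.09179799643446654 b -0.0008237979681392155 z 0.21780415338009412
L
wrist -0.11 540 a 0.0574 0.0717 0.0867 b -0.0093 0.0346
wrist -0.1 1157 a 0.0439 0.0848 0.1013 b -0.012 0.0359
wrist -0.09 356 a 0.0373 0.1 0.1081 b -0.0113 0.0356
wrist -0.08 39 a 0.0291 0.0379 0.1125 b -0.0088 0.0354
wrist -0.07 79 a 0.0279 0.029 0.1137 b -0.0316 0.0342
wrist -0.06 174 a 0.0283 0.0301 0.1142 b -0.0324 0.033
wrist -0.05 368 a 0.0299 0.0341 0.1118 b -0.037 0.0317
wrist -0.04 626 a 0.0337 0.0412 0.1095 b -0.0315 0.0301
wrist -0.03 1292 a 0.0406 0.0575 0.103 b -0.0162 0.0283
wrist -0.02 489 a 0.0545 0.0671 0.0879 b -0.0169 0.0256
wrist -0.01 172 a 0.0321 0.0699 0.0798 b -0.0165 0.0193
wrist -0.0 392 a 0.0131 0.0694 0.0791 b -0.0043 0.0176
 wire 319 a 0.0200451832557654 0.06918833110964732 b -0.0003979550362287519 z 0.19720382587059537
```

View pics/end.png

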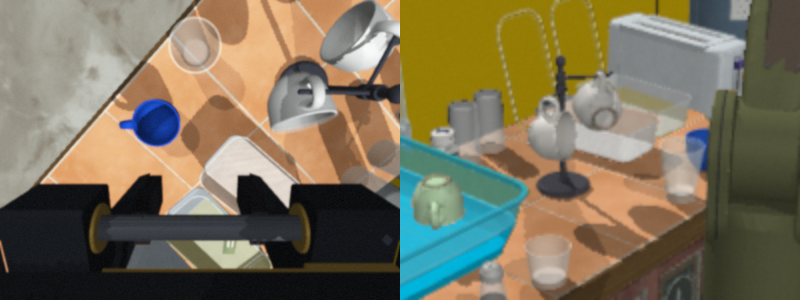

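Both cups hang on their hooks, at (550,130) and (597,100) in the right-hand picture, with their handles about 70 mm out. The glasses and the shaker are still standing.

```bash
python3 -c "
from plant import *
print(r.finish_job())"
```

```text
the job is handed in; nothing more can be done
None
```

Both white cups hang free by their handles, one on each hook and about 70 mm out from the post; the shaker and both glasses still stand, and the job is handed in, though no verdict came back.

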